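Refit the end of an ink roller

TASK

Refit the end of the ink roller that stands upright in its stand: slide the steel bearing onto its spindle, then the brass spacer, then the red retainer. Feel for the cross pin with the retainer's slot, press it down gently against the spring seat, never hard, and give it about a quarter turn so that it stays locked under the pin when you let go. Leave the black spare ring, the wrench and the brush where they lie.

Things in the scene. Friction and masses are not known exactly. Their poses are not given: they have to be found in the camera images.
- stand: Fixed stand: round green base (diameter 120, 12 thick) with an upright black rubber ink roller (diameter 64, top at z = 58) and on its axis a spring seat and a steel spindle. Origin: centre of the base's underside, on the spindle's axis; z up; a white dash on the base marks +x. Pressing any part on pin, spindle or seat with more than about 40 N spoils it.
- stand_seat (a point): Fixed point of the stand at z = 70 on the axis: top centre of the free spring seat, an aluminium disc of diameter 48. It sinks at most 6.5 to a hard stop, against 7 N at first and 13 N at the stop. Above it the spindle: journal of diameter 25 up to z = 103, cone up to z = 106 (diameter 18), then a neck of diameter 10.
- stand_pin (a point): Fixed point of the stand at z = 119.5 on the axis: centre of the horizontal brass cross pin (diameter 7, 21 long, top at z = 123, underside at z = 116). The axes are the stand's, NOT the pin's: the pin points within 1.0 rad to either side of the stand's x; its direction is not reported and must be felt or seen. It turns only with 0.8 N m or more.
- bearing: Loose steel ball bearing, a flat ring with dark balls: outer diameter 52, bore 28, height 15, about 120 g. Origin: centre of its underside; z along its axis. It lies flat. Goes on first, on the seat.
- spacer: Loose plain brass ring: outer diameter 52, bore 28, height 16, about 180 g. Origin: centre of its underside. It lies flat. Goes on second, on the bearing.
- retainer: Loose red plastic cap, lying upright: outer diameter 52, height 26, about 60 g. Origin: centre of its underside; z up; x along its slot. From below: a bore of diameter 28, 12 deep, that slides over the journal; a 6 thick floor (z = 12 to 18) with a through slot 25 long (x) by 11.5 wide (y); an open recess of diameter 36 (z = 18 to 26). White marks on the rim show the slot's ends.
- slot (a point): Centre of the upper face of the retainer's slotted floor, at its z = 18; x along the slot. Along the pin (within about 10 deg) the slot lets it pass; across it the floor is caught. Retainer's underside, in the stand's z: 111 stopped on the pin; 101 meets bearing + spacer; below 98 it turns freely under the pin; 94.5 hard stop; 98 locked and let go, 3 below its free height.
- spare_ring: Bystander: loose black rubber ring lying among the parts, outer diameter 42, bore 20, height 14, origin at the centre of its underside. Not used; leave it.
- wrench: Bystander: wrench lying along x between the parts and the stand; leave it.
- brush: Bystander: long brush lying at the right; leave it.
Not all that is in view belongs to the job. Several things have the shape of the retainer; the one meant has the colours described above.

How it is judged:
By the outcome, as a careful person would: the job done as asked, in the order asked, and still so for the second after the job is handed in, with the robot touching nothing.
It also fails if it takes over 72 s, if anything falls off the work surface, if the arm or the gripper's body presses on something with over 40 N, if the wrist force passes 120 N, or if a joint passes its speed limit or range.

ROBOT

A 6-joint arm with a two-finger parallel gripper is mounted at the origin on the work surface. World frame = base frame: x ahead of the robot, y to its left, z up, the work surface at z = 0. Lengths are in m, angles in rad, forces in N, time in s.
With the tool pointing down it reaches from about 0.325 to 0.875 m from the base axis. Payload 4.4 kg.
Tool frame: the origin (TCP) lies between the finger pads; the fingertips stand arm.nose_length ahead of it and the grasp point (between the pads) lies 6 mm ahead of it (arm.nose_length is the distance from the TCP to the fingertips, in m); z points along the fingers, x is the direction in which the jaws open and shut, and the axes are right-handed (so a half turn about z gives the same grasp; the last joint's range is limited). The gripper opens to 85 mm and grips with 20 to 120 N. Pads are 22 mm wide; open, the fingers measure 114 mm over their backs; the gripper's body (76 mm by 85 mm) begins 54 mm behind the grasp point. The pads swing forward as they close: fully open they stand 13 mm farther back than shut.
Start: joints at [-1.421, 0.207, 1.542, -0, 1.393, -0.15], TCP at [0.17, -0.549, 0.256] pointing down, gripper open.
Joint ranges: [-2.73, 2.73], [-0.86, 2.22], [0.23, 2.46], [-1.11, 4.25], [0.08, 2.63], [-2.82, 2.82]. Speed limits (rad/s): [2.79, 2.79, 3.14, 3.14, 3.14, 3.14].

INTERFACE

Orientations are given as [roll, pitch, yaw] about the fixed x, y, z axes, in that order (R = Rz(yaw) Ry(pitch) Rx(roll)).
In Python, from plant import arm gives the robot as it stands. The module is installed in compiled form; this text tells all that it offers.
- The arm moves only by the tool servo_tool, never from a script. Its argument "plan" is a list of rows, each a list of 7 numbers: the shift along the tool's x, y, z in mm, then the turn, a rotation vector about the tool's x, y, z in rad, then the closure, from -1 (fully open) to 1 (shut). A call has 1 to 20 rows; each row shifts and turns the commanded pose from where the row before left it, along the tool's axes as they then stand; what a row does not reach is not made up. A row lasts 1/10 s, in which the tool goes at most 50 mm and 8.59 degrees, less where a joint would pass 70% of its speed; a pose out of reach is approached as far as the arm can. A call with a gripper value outside its range is refused whole. The fingers move at their own pace and stop on an object; the grip force is fixed at half the most. Time passes only in rows, so rows that do not move let the fingers close. It gives the time, the measured TCP pose, the force and the opening at its end, in the units of the state.
- arm.get_state(): the state, without advancing time (a new reading comes with each control period).
- arm.capture(name): name is "scene" or "top"; returns a dict with "image" (384x512x3 uint8, blue, green, red), "intrinsics" (3x3 intrinsics, pixels), "k1" (the pictures are not rectified: a ray, as slopes to the right and down, at radius r is drawn at 1 + k1 r^2 times it, then the intrinsics apply), "R" (3x3) and "t" (3): a world point X has camera coordinates R X + t. Camera axes: x right, y down, z forward; pixel columns grow to the right and rows downward; lengths in m; the calibration is good to about 2 mm. A picture is of the moment at which its call begins. There is no depth.
- arm.job_done(): hands the job in, once; it reports no verdict.
The state is a dict: "time_s": time; "joints": joint angles; "qvel": joint speeds; "joint_efforts": joint torques, N m; "tcp_pos": TCP position; "eef_rot": TCP orientation; "contact_force": force on the tool from outside, world axes, zero at the start; "moment": the same for the moment, N m; "gripper_width": finger opening in m.
Only numpy, scipy, OpenCV 4.12 (cv2) and the standard library are available. Lean on these libraries where they do the work, as an engineer would, in place of code of your own. Each camera call takes 0.05 s, during which the arm holds its last target. There are 200 camera calls.

## Working session

There is one attempt and no reset: what is moved stays moved. The work goes in short steps, Python scripts to look and compute and a tool call to move; the robot and the scene stay as the last step left them, time stands still between calls to the robot, and variables do not carry over. Pictures are saved under pics/ and viewed, about 8 in all and at most 12, crops included, and the job is handed in when it is done.

Besides the shell and the picture viewer there is one more tool, called after ">>>" by a JSON object that holds its "fn" and its "kwargs". servo_tool: Moves the arm, as the interface text tells. Its arguments: {"type":"object","properties":{"plan":{"type":"array","items":{"type":"array","items":{"type":"number"}}}},"required":["plan"]}

```bash
mkdir -p pics; cat > h.py <<'E'
from plant import arm
import numpy as np, cv2
def cap(n,f=None):
    c=arm.capture(n)
    if f: cv2.imwrite('pics/'+f,c['image'])
    return c
def ray(c,u,v):
    K=np.array(c['intrinsics']);p=np.array([(u-K[0,2])/K[0,0],(v-K[1,2])/K[1,1]])
    d=p.copy()
    for _ in range(20): d=p/(1+c['k1']*(d@d))
    R=np.array(c['R']);t=np.array(c['t'])
    return -R.T@t, R.T@np.array([d[0],d[1],1])
def at(c,u,v,z):
    o,d=ray(c,u,v); return o+d*(z-o[2])/d[2]
def proj(c,X):
    q=np.array(c['R'])@X+np.array(c['t']);d=q[:2]/q[2];d=d*(1+c['k1']*(d@d))
    K=np.array(c['intrinsics']);return K[0,0]*d[0]+K[0,2],K[1,1]*d[1]+K[1,2]
def st():
    s=arm.get_state()
    for k in ('time_s','joints','tcp_pos','eef_rot','contact_force','moment','gripper_width'): print(k,np.round(s[k],4))
    return s
E
python3 - <<'E'
from h import *
print(arm.nose_length); st()
a=cap('top','top0.png');b=cap('scene','scene0.png')
for c in(a,b): print(c['intrinsics'],c['k1'],c['R'],c['t'])
cv2.imwrite('pics/both.png',np.vstack([a['image'],b['image']])[:, :])
E
```

```text
0.025
time_s 0.0
joints [-1.4205  0.2075  1.543   0.      1.3935 -0.1505]
tcp_pos [ 0.1702 -0.5485  0.2551]
eef_rot [-3.1412e+00  2.4000e-03 -1.2700e+00]
contact_force [-0.3415  0.6058  0.0492]
moment [ 0.0305 -0.0371 -0.0179]
gripper_width 0.0856
[[366.994384     0.         255.2818023 ]
 [  0.         366.994384   195.21232605]
 [  0.           0.           1.        ]] -0.07001258291516599 [[-0.02500459 -0.99967611  0.00473774]
 [-0.98260956  0.0237049  -0.18416444]
 [ 0.18399248 -0.0092603  -0.98288403]] [-0.06625023  0.57342149  0.87405787]
[[488.48784012   0.         251.42781054]
 [  0.         488.48784012 196.63125599]
 [  0.           0.           1.        ]] 0.06111519410821319 [[ 0.07287095  0.99726735  0.01215139]
 [ 0.85475305 -0.05617021 -0.51598656]
 [-0.513894    0.04798687 -0.85651049]] [ 0.01447383 -0.41659039  1.58872412]
```

View pics/top0.png

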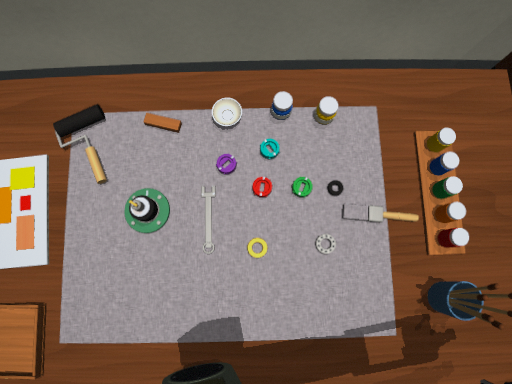

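View pics/scene0.png

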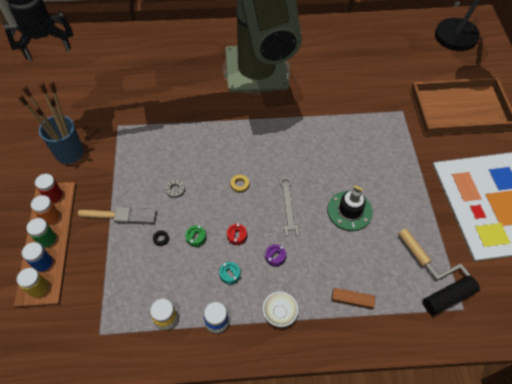

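Top view: stand at px (147,211), red retainer (262,187), brass spacer (257,248), bearing (325,244). The spare ring (335,188), wrench (208,218) and brush (380,213) are to be left alone. Next I measure with masks and look at enlarged crops.

```bash
cat > m.py <<'E'
from h import *
def blob(c,box,f):
    u0,v0,u1,v1=box; im=c['image'][v0:v1,u0:u1]; hsv=cv2.cvtColor(im,cv2.COLOR_BGR2HSV)
    m=f(hsv,im.astype(int)).astype(np.uint8)
    n,l,s,ce=cv2.connectedComponentsWithStats(m,connectivity=8); k=1+np.argmax(s[1:,4])
    cn,_=cv2.findContours((l==k).astype(np.uint8),0,1); h=cv2.convexHull(max(cn,key=cv2.contourArea))[:,0,:]+[u0,v0]
    return h.astype(float),s[k,4]
red=lambda h,i:((h[...,0]<8)|(h[...,0]>172))&(h[...,1]>140)&(h[...,2]>60)
yel=lambda h,i:(h[...,0]>15)&(h[...,0]<35)&(h[...,1]>110)&(h[...,2]>70)
grn=lambda h,i:(h[...,0]>50)&(h[...,0]<90)&(h[...,1]>100)
E
python3 - <<'E'
from m import *
T=cap('top');S=cap('scene')
def circ(c,h,z):
    P=np.array([at(c,u,v,z)[:2] for u,v in h]); (x,y),r=cv2.minEnclosingCircle((P*1000).astype(np.float32))
    e=cv2.fitEllipse((P*1000).astype(np.float32)) if len(P)>5 else None
    return np.round([x,y,r],1),np.round(e[0],1),np.round(e[1],1)
for n,c,b,f,z in [('red',T,(245,172,280,202),red,.026),('red',S,(222,220,252,250),red,.026),('yel',T,(240,232,275,264),yel,.016),('yel',S,(225,170,255,197),yel,.016),('stand',T,(115,180,180,240),grn,.012),('stand',S,(320,180,380,235),grn,.012)]:
    h,a=blob(c,b,f); print(n,a,circ(c,h,z))
for n,c,p in [('bear',T,(325.5,243.5)),('bear',S,(174.5,189))]: print(n,at(c,*p,.015))
def crop(c,b,k=6): u0,v0,u1,v1=b; return cv2.resize(c['image'][v0:v1,u0:u1],(360,280),interpolation=2)
cv2.imwrite('pics/c1.png',np.vstack([np.hstack([crop(T,(120,186,174,228)),crop(T,(240,168,294,210))]),np.hstack([crop(S,(325,175,379,217)),crop(T,(298,223,352,265))])]))
E
```

```text
red 266 (array([599.1, -97.2,  27.5]), array([599., -98.]), array([50.5, 54.4]))
red 274 (array([607.9, -98.5,  29. ]), array([607.9, -97.6]), array([50.2, 58.8]))
yel 224 (array([442.7, -81.2,  25.6]), array([442.7, -81.1]), array([50.1, 51. ]))
yel 196 (array([447.6, -81.7,  27.4]), array([447.5, -80.7]), array([49.6, 55.4]))
stand 777 (array([546.7, 206.5,  59.5]), array([546.8, 206.6]), array([115.9, 118.5]))
stand 455 (array([551.4, 206.8,  57.3]), array([550.9, 206.5]), array([111.7, 114.6]))
bear [ 0.44761778 -0.25877699  0.015     ]
bear [ 0.45524465 -0.25759746  0.015     ]
```

View pics/c1.png

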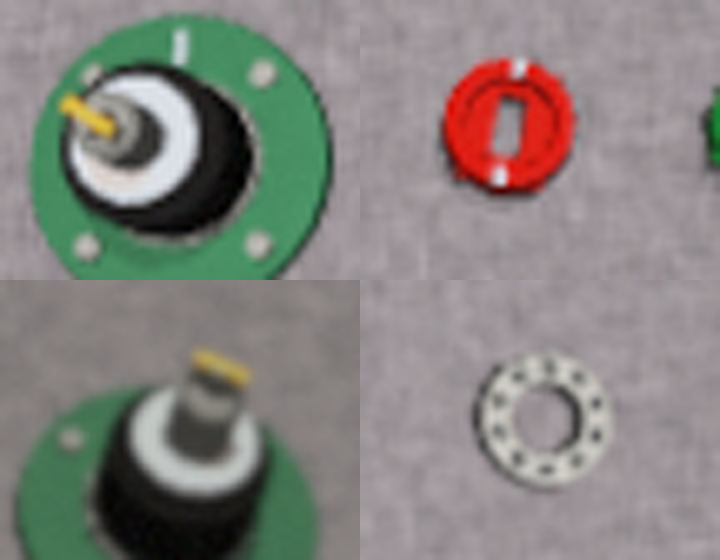

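Crops: the pin is clearly visible in both views, running roughly from (129,201) to (137,206) in top. The red retainer's marks are at about (264,178) and (261,194), and the bearing's centre is at about (325.5,243.5). One numeric refinement is left: pin direction, slot direction, bearing centre and wall bias.

```bash
cat >> m.py <<'E'
def go(x,y,z,yaw):
    "remaining shift in tool axes (mm) and turn about tool z (rad) to a downward pose"
    s=arm.get_state();p=np.array(s['tcp_pos']);w=s['eef_rot'][2]
    d=(np.array([x,y,z])-p)*1000;X=np.array([np.cos(w),np.sin(w),0]);Y=np.array([np.sin(w),-np.cos(w),0])
    print('shift',np.round([d@X,d@Y,-d[2]],1),'turn',round(-((yaw-w+np.pi)%(2*np.pi)-np.pi),3))
def pinfit(c,b):
    u0,v0,u1,v1=b;h=cv2.cvtColor(c['image'][v0:v1,u0:u1],cv2.COLOR_BGR2HSV)
    m=yel(h,None);v,u=np.nonzero(m);w=h[v,u,1].astype(float)
    P=np.array([at(c,a+u0,d+v0,.1215)[:2] for a,d in zip(u,v)])*1000
    mu=np.average(P,axis=0,weights=w);e,V=np.linalg.eigh(np.cov(P.T,aweights=w));k=V[:,1]
    return len(P),mu.round(1),np.degrees(np.arctan(k[1]/k[0])).round(1),np.sqrt(12*e).round(1)
E
python3 - <<'E'
from m import *
T=cap('top');S=cap('scene')
print(pinfit(T,(120,190,150,216)),pinfit(S,(345,180,372,205)))
def marks(c,b,z):
    u0,v0,u1,v1=b;i=c['image'][v0:v1,u0:u1].astype(int);h,_=blob(c,b,red)
    m=(i.min(2)>150).astype(np.uint8)
    for y,x in np.argwhere(m): 
        if cv2.pointPolygonTest((h-[u0,v0]).astype(np.float32).reshape(-1,1,2),(float(x),float(y)),True)<-1.5: m[y,x]=0
    n,l,s,ce=cv2.connectedComponentsWithStats(m)
    return [(s[k,4],(at(c,*(ce[k]+[u0,v0]),z)*1000).round(1)[:2]) for k in range(1,n)]
print(marks(T,(245,172,280,202),.026));print(marks(S,(222,220,252,250),.026))
# dash
for c,b in((T,(140,188,155,202)),):
    u0,v0,u1,v1=b;i=c['image'][v0:v1,u0:u1].astype(int);m=i.min(2)>150;v,u=np.nonzero(m);print('dash',at(c,u.mean()+u0,v.mean()+v0,.012),len(u))
# bearing: balanced bright mask
for c,b in((T,(308,228,343,260)),(S,(160,176,190,203))):
    f=lambda h,i:(i.min(2)>np.percentile(i.min(2),88))&(h[...,1]<60)
    h,a=blob(c,b,f);P=np.array([at(c,*q,.015)[:2]*1000 for q in h]).astype(np.float32);print('bear',a,cv2.fitEllipse(P))
E
```

```text
(26, array([547.5, 207.9]), np.float64(58.5), array([ 6.8, 23.7])) (13, array([548.8, 207.9]), np.float64(54.3), array([ 7.2, 20.5]))
[(np.int32(6), array([ 624.9, -103.4])), (np.int32(2), array([592.9, -94.6])), (np.int32(6), array([579.6, -94.2])), (np.int32(1), array([ 579., -119.]))]
[(np.int32(2), array([578.4, -91.9])), (np.int32(1), array([ 622.3, -102.2]))]
dash [0.57921816 0.21510403 0.012     ] 35
bear 58 ((436.68060302734375, -267.15509033203125), (22.78699493408203, 40.034114837646484), 34.38150405883789)
bear 15 ((439.3975830078125, -278.4222717285156), (10.651884078979492, 19.251935958862305), 66.9666748046875)
```

```bash
python3 -c "
from m import *
go(.4475,-.259,.08,-1.27)"
```

```text
shift [-194.8 -350.7  175.9] turn 0.0
```

>>> {"fn": "servo_tool", "kwargs": {"plan": [[-19.5,-35.1,16,0,0,0,-1],[-19.5,-35.1,16,0,0,0,-1],[-19.5,-35.1,16,0,0,0,-1],[-19.5,-35.1,16,0,0,0,-1],[-19.5,-35.1,16,0,0,0,-1],[-19.5,-35.1,16,0,0,0,-1],[-19.5,-35.1,16,0,0,0,-1],[-19.5,-35.1,16,0,0,0,-1],[-19.5,-35.1,16,0,0,0,-1],[-19.5,-35.1,16,0,0,0,-1],[0,0,0,0,0,0,-1]]}}

```text
time_s: 1.4
tcp_pos: [0.4487, -0.2543, 0.0939]
eef_rot: [3.14, 0.005, -1.265]
contact_force: [-0.9, -0.6, -0.0]
gripper_width: 0.0854
```

```bash
python3 -c "
from m import *
st();go(.4475,-.259,.023,-1.27)"
```

```text
time_s 1.4
joints [-6.8440e-01  2.8320e-01  1.8199e+00  1.7000e-03  1.0434e+00  5.7920e-01]
tcp_pos [ 0.4487 -0.2543  0.0939]
eef_rot [ 3.1402  0.0049 -1.2645]
contact_force [-0.9464 -0.5696 -0.041 ]
moment [ 0.0411 -0.0135  0.0127]
gripper_width 0.0854
shift [ 4.1  2.6 70.9] turn 0.005
```

>>> {"fn": "servo_tool", "kwargs": {"plan": [[2,1,25,0,0,0,-1],[2,1,25,0,0,0,-1],[0,0.5,15,0,0,0,-1],[0,0,6,0,0,0,-1],[0,0,0,0,0,0,-1],[0,0,0,0,0,0,1],[0,0,0,0,0,0,1],[0,0,0,0,0,0,1],[0,0,0,0,0,0,1],[0,0,0,0,0,0,1],[0,0,0,0,0,0,1]]}}

```text
time_s: 2.5
tcp_pos: [0.4477, -0.2645, 0.0268]
eef_rot: [-3.14, -0.003, -1.27]
contact_force: [-0.2, 0.7, 5.4]
gripper_width: 0.049
```

```bash
python3 -c "
from m import *
st()"
```

```text
time_s 2.5
joints [-7.001e-01  4.025e-01  1.837e+00 -1.000e-04  8.991e-01  5.700e-01]
tcp_pos [ 0.4477 -0.2645  0.0268]
eef_rot [-3.1400e+00 -2.7000e-03 -1.2699e+00]
contact_force [-0.2118  0.7486  5.4402]
moment [ 0.1607  0.0941 -0.0492]
gripper_width 0.049
```

>>> {"fn": "servo_tool", "kwargs": {"plan": [[0,0,-6,0,0,0,1],[0,0,0,0,0,0,1]]}}

```text
time_s: 2.7
tcp_pos: [0.4469, -0.2637, 0.0319]
eef_rot: [-3.141, -0.001, -1.27]
contact_force: [0.2, 0.2, -0.3]
gripper_width: 0.0489
```

```bash
python3 -c "
from m import *
st()
T=cap('top');S=cap('scene')
f=lambda c,b:cv2.resize(c['image'][b[1]:b[3],b[0]:b[2]],(400,320),interpolation=2)
cv2.imwrite('pics/g1.png',np.hstack([f(T,(290,210,360,266)),f(S,(140,165,210,221))]))"
```

```text
time_s 2.7
joints [-0.7     0.3922  1.8374  0.      0.911   0.5699]
tcp_pos [ 0.4469 -0.2637  0.0319]
eef_rot [-3.1410e+00 -9.0000e-04 -1.2699e+00]
contact_force [ 0.2048  0.2274 -0.2604]
moment [ 0.0128 -0.0296  0.0054]
gripper_width 0.0489
```

View pics/g1.png

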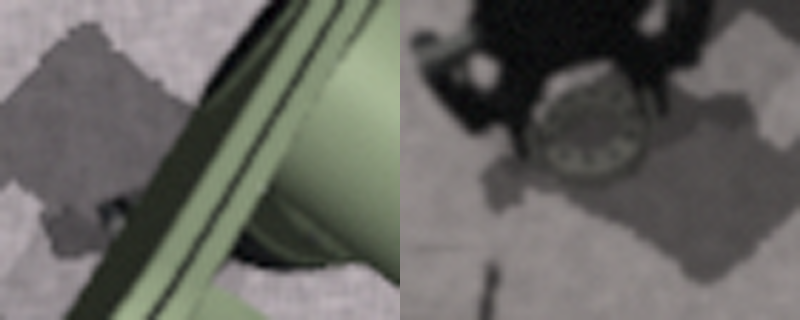

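The bearing is between the pads (scene, about (173,186)). The fingertips touched the table at TCP z = 27 mm, so I will use 29 mm. I regrip at 90° to centre the bearing in both axes.

>>> {"fn": "servo_tool", "kwargs": {"plan": [[0,0,3,0,0,0,1],[0,0,0,0,0,0,-1],[0,0,0,0,0,0,-1],[0,0,0,0,0,0,-1],[0,0,0,0,0,0,-1],[0,0,0,0,0,-0.14,-1],[0,0,0,0,0,-0.14,-1],[0,0,0,0,0,-0.14,-1],[0,0,0,0,0,-0.14,-1],[0,0,0,0,0,-0.14,-1],[0,0,0,0,0,-0.14,-1],[0,0,0,0,0,-0.14,-1],[0,0,0,0,0,-0.14,-1],[0,0,0,0,0,-0.14,-1],[0,0,0,0,0,-0.14,-1],[0,0,0,0,0,-0.14,-1],[0,0,0,0,0,0,-1]]}}

```text
time_s: 4.5
tcp_pos: [0.4467, -0.2636, 0.0284]
eef_rot: [3.141, -0.0, 0.27]
contact_force: [-0.2, -0.6, 0.1]
gripper_width: 0.0853
```

>>> {"fn": "servo_tool", "kwargs": {"plan": [[0,0,0,0,0,0,1],[0,0,0,0,0,0,1],[0,0,0,0,0,0,1],[0,0,0,0,0,0,1],[0,0,0,0,0,0,1],[0,0,0,0,0,0,1]]}}

```text
time_s: 5.1
tcp_pos: [0.4469, -0.2637, 0.0292]
eef_rot: [3.141, -0.0, 0.269]
contact_force: [-1.8, 0.4, 5.9]
gripper_width: 0.0489
```

```bash
python3 -c "
from m import *
st();go(.548,.208,.2,.3)"
```

```text
time_s 5.1
joints [-0.7     0.3975  1.8374  0.      0.9064 -0.9689]
tcp_pos [ 0.4469 -0.2637  0.0292]
eef_rot [ 3.1414e+00 -2.0000e-04  2.6890e-01]
contact_force [-1.789   0.3644  5.8587]
moment [ 0.2371  0.2925 -0.0245]
gripper_width 0.0489
shift [ 222.8 -427.9 -170.8] turn -0.031
```

>>> {"fn": "servo_tool", "kwargs": {"plan": [[0,0,-40,0,0,0,1],[9,-18,-35,0,0,0,1],[16,-31,-25,0,0,0,1],[20,-38,-20,0,0,0,1],[20,-38.5,-10,0,0,0,1],[20,-38.5,-6,0,0,0,1],[20,-38.5,0,0,0,0,1],[20,-38.5,0,0,0,0,1],[20,-38.5,0,0,0,0,1],[20,-38.5,0,0,0,0,1],[20,-38.5,0,0,0,0,1],[20,-38.5,0,0,0,0,1],[18,-33,0,0,0,0,1],[0,0,0,0,0,0,1],[0,0,0,0,0,0,1]]}}

```text
time_s: 6.6
tcp_pos: [0.5468, 0.209, 0.1636]
eef_rot: [3.141, 0.001, 0.271]
contact_force: [0.4, -0.4, -1.5]
gripper_width: 0.0492
```

```bash
python3 -c "
from m import *
st();go(.548,.208,.165,.3)"
```

```text
time_s 6.6
joints [ 2.1760e-01  3.1880e-01  1.6029e+00 -7.0000e-04  1.2213e+00 -5.3600e-02]
tcp_pos [0.5468 0.209  0.1636]
eef_rot [3.1411e+00 1.5000e-03 2.7140e-01]
contact_force [ 0.3968 -0.3811 -1.4654]
moment [ 0.022  -0.0068 -0.0792]
gripper_width 0.0492
shift [ 0.9  1.3 -1.4] turn -0.029
```

>>> {"fn": "servo_tool", "kwargs": {"plan": [[0.9,1.3,0,0,0,0,1],[0,0,10,0,0,0,1],[0,0,10,0,0,0,1],[0,0,6,0,0,0,1],[0,0,4,0,0,0,1],[0,0,2,0,0,0,1],[0,0,2,0,0,0,1],[0,0,0,0,0,0,1]]}}

```text
time_s: 7.4
tcp_pos: [0.5484, 0.2074, 0.1301]
eef_rot: [3.141, 0.0, 0.27]
contact_force: [0.2, -0.3, -1.2]
gripper_width: 0.0487
```

```bash
python3 -c "
from m import *
st();go(.548,.208,.099,.3)"
```

```text
time_s 7.4
joints [ 2.1410e-01  3.6090e-01  1.6242e+00 -1.0000e-04  1.1569e+00 -5.6000e-02]
tcp_pos [0.5484 0.2074 0.1301]
eef_rot [3.1415e+00 5.0000e-04 2.7010e-01]
contact_force [ 0.1651 -0.2694 -1.1759]
moment [-0.0156  0.0739 -0.0406]
gripper_width 0.0487
shift [-0.3 -0.7 31.1] turn -0.03
```

>>> {"fn": "servo_tool", "kwargs": {"plan": [[0,0,3,0,0,0,1],[0,0,3,0,0,0,1],[0,0,3,0,0,0,1],[0,0,3,0,0,0,1],[0,0,3,0,0,0,1],[0,0,3,0,0,0,1],[0,0,3,0,0,0,1],[0,0,3,0,0,0,1],[0,0,0,0,0,0,1]]}}

```text
time_s: 8.3
tcp_pos: [0.5483, 0.2074, 0.1056]
eef_rot: [-3.141, 0.001, 0.27]
contact_force: [-0.8, -1.5, -1.9]
gripper_width: 0.049
```

```bash
python3 -c "
from m import *
st()"
```

```text
time_s 8.3
joints [ 2.1400e-01  3.9330e-01  1.6382e+00  1.0000e-04  1.1107e+00 -5.6000e-02]
tcp_pos [0.5483 0.2074 0.1056]
eef_rot [-3.1414e+00  6.0000e-04  2.7000e-01]
contact_force [-0.8242 -1.4552 -1.9011]
moment [-0.1919  0.2314  0.0099]
gripper_width 0.049
```

>>> {"fn": "servo_tool", "kwargs": {"plan": [[-0.4,0.5,2,0,0,0,1],[0,0,2,0,0,0,1],[0,0,1,0,0,0,1],[0,0,1,0,0,0,1],[0,0,1,0,0,0,1],[0,0,0,0,0,0,1]]}}

```text
time_s: 8.9
tcp_pos: [0.5486, 0.2069, 0.0994]
eef_rot: [-3.142, -0.001, 0.27]
contact_force: [-0.3, -0.6, -0.1]
gripper_width: 0.0491
```

```bash
python3 -c "
from m import *
st()"
```

```text
time_s 8.9
joints [ 2.1310e-01  4.0130e-01  1.6420e+00  1.0000e-04  1.0976e+00 -5.6900e-02]
tcp_pos [0.5486 0.2069 0.0994]
eef_rot [-3.1416e+00 -6.0000e-04  2.7000e-01]
contact_force [-0.3187 -0.6403 -0.0999]
moment [-0.0682  0.0937  0.0042]
gripper_width 0.0491
```

>>> {"fn": "servo_tool", "kwargs": {"plan": [[0,0,1,0,0,0,-1],[0,0,0,0,0,0,-1],[0,0,0,0,0,0,-1],[0,0,0,0,0,0,-1],[0,0,0,0,0,0,-1],[0,0,-15,0,0,0,-1],[0,0,-30,0,0,0,-1],[0,0,-25,0,0,0,-1],[-22.3,31.2,0,0,0,0,-1],[-22.3,31.2,0,0,0,0,-1],[-22.3,31.2,5,0,0,0,-1],[-22.3,31.2,10,0,0,0,-1],[-22.3,31.2,10,0,0,0,-1],[-22.3,31.2,20,0,0,0,-1],[-22.3,31.2,20,0,0,0,-1],[-22.3,31.2,20,0,0,0,-1],[0,0,0,0,0,0,-1],[0,0,0,0,0,0,-1]]}}

```text
time_s: 10.7
tcp_pos: [0.4431, -0.082, 0.0839]
eef_rot: [-3.141, -0.001, 0.267]
contact_force: [-0.1, -0.6, 1.0]
gripper_width: 0.0858
```

```bash
python3 -c "
from m import *
st();go(.4435,-.081,.032,.27)
S=cap('scene');cv2.imwrite('pics/s2.png',cv2.resize(S['image'][150:250,210:390],(720,400),interpolation=2))"
```

```text
time_s 10.7
joints [-3.7570e-01  1.7480e-01  1.9853e+00  5.0000e-04  9.8110e-01 -6.4340e-01]
tcp_pos [ 0.4431 -0.082   0.0839]
eef_rot [-3.1415e+00 -6.0000e-04  2.6730e-01]
contact_force [-0.0679 -0.6159  1.0185]
moment [ 0.0141 -0.0184  0.0167]
gripper_width 0.0858
shift [ 0.6 -0.9 51.9] turn -0.003
```

View pics/s2.png

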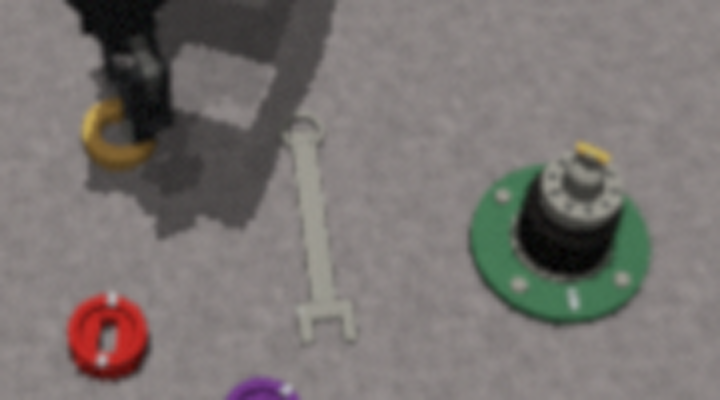

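The bearing sits flat round the spindle (stand in the crop at about (582,190)), and nothing else moved. Now the spacer.

>>> {"fn": "servo_tool", "kwargs": {"plan": [[0.6,-0.9,22,0,0,0,-1],[0,0,18,0,0,0,-1],[0,0,8,0,0,0,-1],[0,0,3,0,0,0,-1],[0,0,0,0,0,0,1],[0,0,0,0,0,0,1],[0,0,0,0,0,0,1],[0,0,0,0,0,0,1],[0,0,0,0,0,0,1]]}}

```text
time_s: 11.65
tcp_pos: [0.4441, -0.0804, 0.0341]
eef_rot: [3.141, -0.001, 0.27]
contact_force: [-3.3, 1.6, 11.1]
gripper_width: 0.0479
```

>>> {"fn": "servo_tool", "kwargs": {"plan": [[0,0,0,0,0,0,-1],[0,0,0,0,0,0,-1],[0,0,0,0,0,0,-1],[0,0,0,0,0,0.14,-1],[0,0,0,0,0,0.14,-1],[0,0,0,0,0,0.14,-1],[0,0,0,0,0,0.14,-1],[0,0,0,0,0,0.14,-1],[0,0,0,0,0,0.14,-1],[0,0,0,0,0,0.14,-1],[0,0,0,0,0,0.14,-1],[0,0,0,0,0,0.14,-1],[0,0,0,0,0,0.14,-1],[0,0,0,0,0,0.14,-1],[0,0,0,0,0,0,1],[0,0,0,0,0,0,1],[0,0,0,0,0,0,1],[0,0,0,0,0,0,1],[0,0,0,0,0,0,1]]}}

```text
time_s: 13.55
tcp_pos: [0.4435, -0.0804, 0.0329]
eef_rot: [-3.142, -0.0, -1.268]
contact_force: [-1.9, 0.2, 5.6]
gripper_width: 0.0479
```

```bash
python3 -c "
from m import *
st();go(.5484,.207,.170,-1.27)"
```

```text
time_s 13.55
joints [-3.7160e-01  2.7650e-01  2.0026e+00 -2.0000e-04  8.6230e-01  8.9650e-01]
tcp_pos [ 0.4435 -0.0804  0.0329]
eef_rot [-3.1416e+00 -2.0000e-04 -1.2680e+00]
contact_force [-1.8815  0.1605  5.6108]
moment [0.1306 0.2749 0.031 ]
gripper_width 0.0479
shift [-243.  -185.8 -137.1] turn 0.002
```

>>> {"fn": "servo_tool", "kwargs": {"plan": [[0,0,-40,0,0,0,1],[-10,-8,-40,0,0,0,1],[-25,-19,-30,0,0,0,1],[-30,-23,-20,0,0,0,1],[-30,-23,-7,0,0,0,1],[-30,-23,0,0,0,0,1],[-30,-23,0,0,0,0,1],[-30,-23,0,0,0,0,1],[-30,-22,0,0,0,0,1],[-28,-22,0,0,0,0,1],[0,0,0,0,0,0,1],[0,0,0,0,0,0,1]]}}

```text
time_s: 14.75
tcp_pos: [0.5482, 0.2073, 0.1682]
eef_rot: [3.139, -0.0, -1.267]
contact_force: [-1.1, -0.3, -2.9]
gripper_width: 0.0477
```

```bash
python3 -c "
from m import *
st();go(.5484,.207,.118,-1.27)"
```

```text
time_s 14.75
joints [ 2.1420e-01  3.1550e-01  1.5968e+00 -6.0000e-04  1.2315e+00  1.4815e+00]
tcp_pos [0.5482 0.2073 0.1682]
eef_rot [ 3.1393e+00 -4.0000e-04 -1.2671e+00]
contact_force [-1.0675 -0.3026 -2.8866]
moment [-0.0346  0.0143 -0.015 ]
gripper_width 0.0477
shift [ 0.4 -0.1 50.2] turn 0.003
```

Holding the spacer (about 1.8 N of weight) over the axis; descending.

>>> {"fn": "servo_tool", "kwargs": {"plan": [[0,0,8,0,0,0,1],[0,0,8,0,0,0,1],[0,0,6,0,0,0,1],[0,0,4,0,0,0,1],[0,0,3,0,0,0,1],[0,0,3,0,0,0,1],[0,0,3,0,0,0,1],[0,0,0,0,0,0,1]]}}

```text
time_s: 15.55
tcp_pos: [0.5491, 0.2069, 0.1356]
eef_rot: [3.141, -0.0, -1.27]
contact_force: [-2.5, -0.4, 5.3]
gripper_width: 0.0478
```

>>> {"fn": "servo_tool", "kwargs": {"plan": [[0,0,3,0,0,0,1],[0,0,3,0,0,0,1],[0,0,2,0,0,0,1],[0,0,2,0,0,0,1],[0,0,1,0,0,0,1],[0,0,1,0,0,0,1],[0,0,1,0,0,0,1],[0,0,0,0,0,0,1]]}}

```text
time_s: 16.35
tcp_pos: [0.5481, 0.2069, 0.1207]
eef_rot: [3.139, 0.0, -1.27]
contact_force: [-5.1, 0.3, -0.6]
gripper_width: 0.0477
```

>>> {"fn": "servo_tool", "kwargs": {"plan": [[-0.3,0.9,0,0,0,0,1],[0,0,1,0,0,0,1],[0,0,1,0,0,0,1],[0,0,1,0,0,0,1],[0,0,0,0,0,0,1]]}}

```text
time_s: 16.85
tcp_pos: [0.5479, 0.207, 0.1183]
eef_rot: [3.141, 0.0, -1.27]
contact_force: [-4.4, 0.0, 1.0]
gripper_width: 0.0483
```

>>> {"fn": "servo_tool", "kwargs": {"plan": [[0,0,1,0,0,0,1],[0,0,0,0,0,0,-1],[0,0,0,0,0,0,-1],[0,0,0,0,0,0,-1],[0,0,0,0,0,0,-1],[0,0,-15,0,0,0,-1],[0,0,-30,0,0,0,-1],[20,2.5,-10,0,0,0,-1],[41,5,0,0,0,0,-1],[41,5,0,0,0,0,-1],[41,5,0,0,0,0,-1],[41,5,0,0,0,0,-1],[41,5,0,0,0,0,-1],[41,5.6,0,0,0,0,-1],[41,5.6,0,0,0,0,-1],[0,0,0,0,0,0,-1]]}}

```text
time_s: 18.45
tcp_pos: [0.6035, -0.1033, 0.1741]
eef_rot: [-3.139, -0.004, -1.276]
contact_force: [-0.1, -0.5, -0.2]
gripper_width: 0.0854
```

```bash
python3 -c "
from m import *
st();go(.6023,-.098,.08,-1.27);go(.6023,-.098,.08,.3)
S=cap('scene');cv2.imwrite('pics/s3.png',cv2.resize(S['image'][170:240,320:390],(560,560),interpolation=2))
print(pinfit(S,(345,180,372,192)))"
```

```text
time_s 18.45
joints [-0.3099  0.3568  1.5284 -0.0021  1.252   0.9665]
tcp_pos [ 0.6035 -0.1033  0.1741]
eef_rot [-3.1391 -0.0042 -1.2758]
contact_force [-0.1105 -0.4531 -0.1589]
moment [ 0.0067 -0.0253  0.0015]
gripper_width 0.0854
shift [-5.4 -0.4 94.1] turn -0.006
shift [-5.4 -0.4 94.1] turn -1.576
(77, array([549.2, 202.4]), np.float64(85.2), array([18.7, 46.2]))
```

View pics/s3.png

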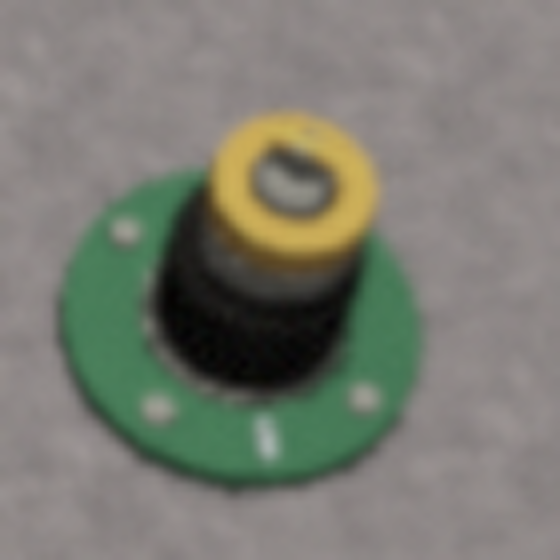

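The spacer is stacked flat on the bearing (crop at about (295,185)), with the pin above it. Now the retainer.

>>> {"fn": "servo_tool", "kwargs": {"plan": [[-5.4,-0.4,10,0,0,0,-1],[0,0,12,0,0,-0.143,-1],[0,0,12,0,0,-0.143,-1],[0,0,12,0,0,-0.143,-1],[0,0,12,0,0,-0.143,-1],[0,0,12,0,0,-0.143,-1],[0,0,12,0,0,-0.143,-1],[0,0,12,0,0,-0.143,-1],[0,0,12,0,0,-0.143,-1],[0,0,12,0,0,-0.143,-1],[0,0,12,0,0,-0.143,-1],[0,0,12,0,0,-0.143,-1],[0,0,0,0,0,0,-1],[0,0,0,0,0,0,1],[0,0,0,0,0,0,1],[0,0,0,0,0,0,1],[0,0,0,0,0,0,1],[0,0,0,0,0,0,1]]}}

```text
time_s: 20.3
tcp_pos: [0.6019, -0.0922, 0.0322]
eef_rot: [3.141, -0.002, 0.302]
contact_force: [-2.1, 0.7, 6.4]
gripper_width: 0.0507
```

>>> {"fn": "servo_tool", "kwargs": {"plan": [[0,0,0,0,0,0,-1],[0,0,0,0,0,0,-1],[0,0,0,0,0,0,-1],[0,0,0,0,0,0.143,-1],[0,0,0,0,0,0.143,-1],[0,0,0,0,0,0.143,-1],[0,0,0,0,0,0.143,-1],[0,0,0,0,0,0.143,-1],[0,0,0,0,0,0.143,-1],[0,0,0,0,0,0.143,-1],[0,0,0,0,0,0.143,-1],[0,0,0,0,0,0.143,-1],[0,0,0,0,0,0.143,-1],[0,0,0,0,0,0.143,-1]]}}

```text
time_s: 21.7
tcp_pos: [0.6006, -0.0925, 0.03]
eef_rot: [3.141, 0.0, -1.276]
contact_force: [-1.4, 0.6, 0.2]
gripper_width: 0.0856
```

```bash
python3 -c "
from m import *
st()
T=cap('top');S=cap('scene')
f=lambda c,b:cv2.resize(c['image'][b[1]:b[3],b[0]:b[2]],(400,320),interpolation=2)
cv2.imwrite('pics/g3.png',np.hstack([f(T,(230,160,300,216)),f(S,(205,205,275,261))]))"
```

```text
time_s 21.7
joints [-0.2951  0.5415  1.607  -0.      0.9936  0.9812]
tcp_pos [ 0.6006 -0.0925  0.03  ]
eef_rot [ 3.1412e+00  2.0000e-04 -1.2763e+00]
contact_force [-1.4108  0.6415  0.2044]
moment [ 0.0184  0.0162 -0.0043]
gripper_width 0.0856
```

View pics/g3.png

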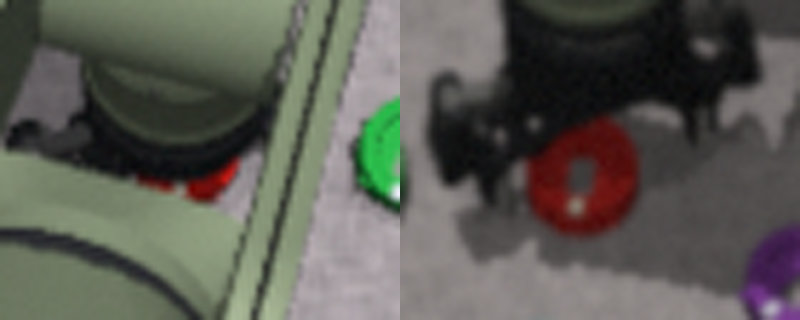

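>>> {"fn": "servo_tool", "kwargs": {"plan": [[5,1,-4,0,0,0,-1],[0,0,0,0,0,0,-1],[0,0,0,0,0,0,1],[0,0,0,0,0,0,1],[0,0,0,0,0,0,1],[0,0,0,0,0,0,1],[0,0,0,0,0,0,1]]}}

```text
time_s: 22.5
tcp_pos: [0.602, -0.0977, 0.035]
eef_rot: [-3.14, -0.001, -1.27]
contact_force: [-0.2, 0.1, 4.1]
gripper_width: 0.0496
```

```bash
python3 -c "
from m import *
s=st()
S=cap('scene');cv2.imwrite('pics/s4.png',S['image'])
b=(222,222,252,256);u0,v0,u1,v1=b;h=cv2.cvtColor(S['image'][v0:v1,u0:u1],cv2.COLOR_BGR2HSV)
# marks: pale, reddish-surrounded pixels
hu,_=blob(S,b,red);i=S['image'][v0:v1,u0:u1].astype(int)
for y,x in np.argwhere((i.min(2)>90)):
  if cv2.pointPolygonTest(hu.astype(np.float32).reshape(-1,1,2),(float(x+u0),float(y+v0)),True)>=-1: print(x+u0,y+v0,i[y,x],(at(S,x+u0,y+v0,.026)*1000).round(1))
P=np.array([at(S,*q,.026)[:2]*1000 for q in hu]).astype(np.float32);print(cv2.fitEllipse(P))
go(.548,.207,.18,-1.276)
"
```

```text
time_s 22.5
joints [-0.3027  0.5363  1.6017  0.      1.002   0.967 ]
tcp_pos [ 0.602  -0.0977  0.035 ]
eef_rot [-3.1403e+00 -9.0000e-04 -1.2698e+00]
contact_force [-0.2209  0.1426  4.1389]
moment [ 0.0697 -0.0319  0.0502]
gripper_width 0.0496
236 240 [101 113 131] [625.3 -99.8  26. ]
237 240 [ 96 110 129] [625.5 -97.2  26. ]
236 241 [100 113 129] [628.1 -99.9  26. ]
((612.0789184570312, -93.98821258544922), (45.36500930786133, 58.66038131713867), 71.51973724365234)
shift [-307.   -38.8 -145. ] turn 0.006
```

>>> {"fn": "servo_tool", "kwargs": {"plan": [[0,0,-40,0,0,0,1],[-10,-1,-40,0,0,0,1],[-27,-3.8,-35,0,0,0,1],[-35,-4.5,-25,0,0,0,1],[-40,-5,0,0,0,0,1],[-40,-5,0,0,0,0,1],[-40,-5,0,0,0,0,1],[-40,-5,0,0,0,0,1],[-40,-5,0,0,0,0,1],[-35,-4.5,0,0,0,0,1],[0,0,0,0,0,-0.145,1],[0,0,0,0,0,-0.145,1],[0,0,0,0,0,-0.145,1],[0,0,0,0,0,-0.145,1],[0,0,0,0,0,-0.145,1],[0,0,0,0,0,-0.145,1],[0,0,0,0,0,-0.145,1],[0,0,0,0,0,-0.145,1],[0,0,0,0,0,0,1],[0,0,0,0,0,0,1]]}}

```text
time_s: 24.55
tcp_pos: [0.5469, 0.2071, 0.1735]
eef_rot: [3.141, 0.001, -0.113]
contact_force: [0.0, 0.4, -0.3]
gripper_width: 0.0494
```

```bash
python3 -c "
from m import *
st();go(.548,.207,.150,-.11)
T=cap('top');S=cap('scene')
f=lambda c,b:cv2.resize(c['image'][b[1]:b[3],b[0]:b[2]],(400,320),interpolation=2)
cv2.imwrite('pics/g4.png',np.hstack([f(T,(105,170,175,226)),f(S,(325,155,395,211))]))"
```

```text
time_s 24.55
joints [ 0.2141  0.3065  1.5967 -0.      1.2399  0.327 ]
tcp_pos [0.5469 0.2071 0.1735]
eef_rot [ 3.1411e+00  1.4000e-03 -1.1290e-01]
contact_force [ 0.0156  0.3915 -0.3139]
moment [-0.0324  0.0459  0.0409]
gripper_width 0.0494
shift [ 1.1 -0.  23.5] turn -0.003
```

View pics/g4.png

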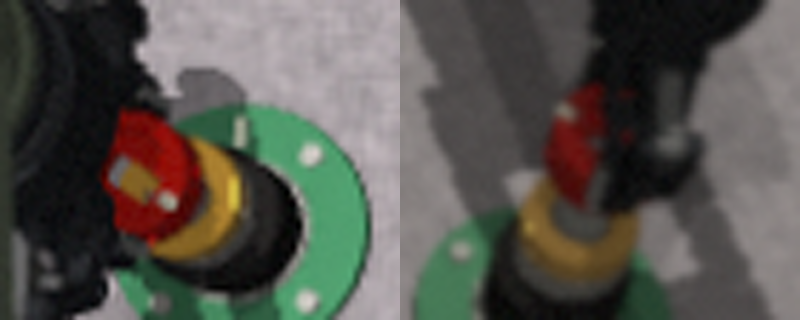

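The pin shows yellow through the slot (top crop about (130,180)), so they are roughly aligned. Descending gently.

>>> {"fn": "servo_tool", "kwargs": {"plan": [[0.8,0,5,0,0,0,1],[0,0,5,0,0,0,1],[0,0,4,0,0,0,1],[0,0,4,0,0,0,1],[0,0,3,0,0,0,1],[0,0,1,0,0,0,1],[0,0,0,0,0,0,1]]}}

```text
time_s: 25.35
tcp_pos: [0.5481, 0.2071, 0.1521]
eef_rot: [3.141, 0.0, -0.11]
contact_force: [-0.1, -0.5, -0.4]
gripper_width: 0.0493
```

>>> {"fn": "servo_tool", "kwargs": {"plan": [[0,0,1.5,0,0,0,1],[0,0,1.5,0,0,0,1],[0,0,1.5,0,0,0,1],[0,0,1.5,0,0,0,1],[0,0,1,0,0,0,1],[0,0,0,0,0,0,1]]}}

```text
time_s: 25.95
tcp_pos: [0.548, 0.2069, 0.145]
eef_rot: [3.141, 0.001, -0.11]
contact_force: [-0.1, 0.1, -0.8]
gripper_width: 0.0495
```

>>> {"fn": "servo_tool", "kwargs": {"plan": [[0,0,1,0,0,0,1],[0,0,1,0,0,0,1],[0,0,1,0,0,0,1],[0,0,1,0,0,0,1],[0,0,0,0,0,0,1]]}}

```text
time_s: 26.45
tcp_pos: [0.5481, 0.2069, 0.141]
eef_rot: [3.141, 0.0, -0.11]
contact_force: [-0.1, -0.6, -0.5]
gripper_width: 0.0497
```

>>> {"fn": "servo_tool", "kwargs": {"plan": [[0,0,1,0,0,0,1],[0,0,1,0,0,0,1],[0,0,1,0,0,0,1],[0,0,1,0,0,0,1],[0,0,1,0,0,0,1],[0,0,0,0,0,0,1]]}}

```text
time_s: 27.05
tcp_pos: [0.548, 0.2068, 0.1362]
eef_rot: [3.141, 0.0, -0.11]
contact_force: [-2.2, -3.1, 1.6]
gripper_width: 0.0494
```

>>> {"fn": "servo_tool", "kwargs": {"plan": [[-0.3,0.5,1,0,0,0,1],[0,0,1,0,0,0,1],[0,0,1,0,0,0,1],[0,0,0,0,0,0,1]]}}

```text
time_s: 27.45
tcp_pos: [0.548, 0.2067, 0.1344]
eef_rot: [-3.141, -0.0, -0.11]
contact_force: [-4.1, -3.1, 7.4]
gripper_width: 0.0491
```

>>> {"fn": "servo_tool", "kwargs": {"plan": [[-0.7,0.6,1,0,0,0,1],[0,0,1,0,0,0,1],[0,0,1,0,0,0,1],[0,0,0,0,0,0,1]]}}

```text
time_s: 27.85
tcp_pos: [0.5479, 0.2066, 0.1322]
eef_rot: [-3.14, -0.002, -0.11]
contact_force: [-2.9, -2.3, 8.6]
gripper_width: 0.0493
```

>>> {"fn": "servo_tool", "kwargs": {"plan": [[-0.3,0.3,0.7,0,0,0,1],[0,0,0.7,0,0,0,1],[0,0,0,0,0,0,1]]}}

```text
time_s: 28.15
tcp_pos: [0.5479, 0.2065, 0.1313]
eef_rot: [-3.14, -0.003, -0.11]
contact_force: [-3.5, -1.9, 10.5]
gripper_width: 0.0494
```

>>> {"fn": "servo_tool", "kwargs": {"plan": [[0,0,0.6,0,0,0,1],[0,0,0,0,0,-0.1,1],[0,0,0,0,0,-0.1,1],[0,0,0,0,0,-0.1,1],[0,0,0,0,0,-0.1,1],[0,0,0,0,0,0,1]]}}

```text
time_s: 28.75
tcp_pos: [0.5483, 0.2066, 0.1305]
eef_rot: [-3.141, -0.004, 0.292]
contact_force: [-2.1, -1.4, 8.0]
gripper_width: 0.0491
```

```bash
python3 -c "
from m import *
st()"
```

```text
time_s 28.75
joints [ 2.1230e-01  3.5700e-01  1.6287e+00  1.0000e-03  1.1518e+00 -7.9700e-02]
tcp_pos [0.5483 0.2066 0.1305]
eef_rot [-3.141  -0.0042  0.2917]
contact_force [-2.1414 -1.3744  7.9822]
moment [-0.2772  0.5378  0.0547]
gripper_width 0.0491
```

>>> {"fn": "servo_tool", "kwargs": {"plan": [[0,0,0,0,0,-0.12,1],[0,0,0,0,0,-0.12,1],[0,0,0,0,0,-0.12,1],[0,0,0,0,0,-0.12,1],[0,0,0,0,0,-0.12,1],[0,0,0,0,0,-0.12,1],[0,0,0,0,0,-0.12,1],[0,0,0,0,0,-0.12,1],[0,0,0,0,0,-0.12,1],[0,0,0,0,0,-0.1,1],[0,0,0,0,0,0,1]]}}

```text
time_s: 29.85
tcp_pos: [0.5494, 0.2072, 0.131]
eef_rot: [3.135, -0.004, 1.472]
contact_force: [-1.1, -0.7, 7.9]
gripper_width: 0.0496
```

```bash
python3 -c "
from m import *
st()
T=cap('top');S=cap('scene')
f=lambda c,b:cv2.resize(c['image'][b[1]:b[3],b[0]:b[2]],(400,320),interpolation=2)
cv2.imwrite('pics/g5.png',np.hstack([f(T,(105,170,175,226)),f(S,(325,155,395,211))]))"
```

```text
time_s 29.85
joints [ 2.1260e-01  3.5700e-01  1.6275e+00  1.6000e-03  1.1499e+00 -1.2597e+00]
tcp_pos [0.5494 0.2072 0.131 ]
eef_rot [ 3.1352 -0.0036  1.4717]
contact_force [-1.0803 -0.6737  7.8891]
moment [-0.1515  0.121   0.1384]
gripper_width 0.0496
```

View pics/g5.png

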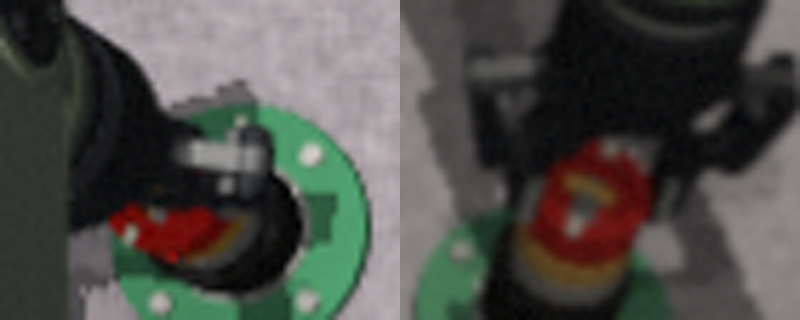

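The scene crop shows the brass pin lying across the slot (about (585,190)), so the retainer is turned under it. Easing up, letting go and backing off.

>>> {"fn": "servo_tool", "kwargs": {"plan": [[0,0,-0.7,0,0,0,1],[0,0,-0.7,0,0,0,1],[0,0,0,0,0,0,1],[0,0,0,0,0,0,-1],[0,0,0,0,0,0,-1],[0,0,0,0,0,0,-1],[0,0,0,0,0,0,-1],[0,0,0,0,0,0,-1],[0,0,-15,0,0,0,-1],[0,0,-30,0,0,0,-1],[0,0,-30,0,0,0,-1],[0,40,0,0,0,0,-1],[0,40,0,0,0,0,-1],[0,-40,0,0,0,0,-1],[-40,-20,0,0,0,0,-1],[-40,-40,0,0,0,0,-1],[-40,-40,0,0,0,0,-1],[-40,-30,0,0,0,0,-1],[0,0,0,0,0,0,-1]]}}

```text
time_s: 31.85
tcp_pos: [0.4463, 0.0615, 0.2039]
eef_rot: [-3.137, 0.002, 1.466]
contact_force: [0.3, -0.6, -0.7]
gripper_width: 0.0854
```

```bash
python3 -c "
from m import *
st()
T=cap('top','topE.png');S=cap('scene','scE.png')
f=lambda c,b:cv2.resize(c['image'][b[1]:b[3],b[0]:b[2]],(400,320),interpolation=2)
a=np.hstack([f(T,(110,170,180,226)),f(S,(325,155,395,211))]);b=np.hstack([cv2.resize(T['image'],(400,280)),cv2.resize(S['image'],(400,280))])
cv2.imwrite('pics/g6.png',np.vstack([a,b]))"
```

```text
time_s 31.85
joints [-5.4600e-02 -6.6000e-03  1.8890e+00 -1.6000e-03  1.2639e+00 -1.5205e+00]
tcp_pos [0.4463 0.0615 0.2039]
eef_rot [-3.1369e+00  1.8000e-03  1.4663e+00]
contact_force [ 0.2771 -0.5727 -0.6902]
moment [-0.0057  0.0131  0.022 ]
gripper_width 0.0854
```

View pics/g6.png

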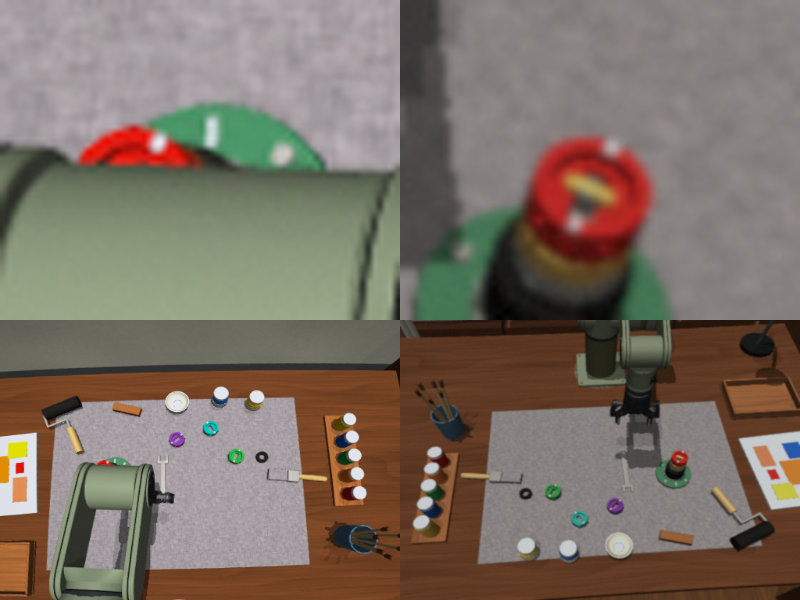

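The brass pin lies across the slot. The retainer's marks, at about (613,148) and (573,225) in the scene crop, are roughly at right angles to the pin. The spare ring, wrench and brush lie where they did, and the gripper is clear. Handing in.

```bash
python3 -c "
from plant import arm
print(arm.job_done())"
```

```text
the job is handed in; nothing more can be done
None
```

I slid the bearing, then the spacer, then the red retainer onto the spindle and handed the job in at about 32 s. The retainer's slot went over the pin without catching. I pressed it down against the spring with readings of about 11 N at most, turned it about 90° under the pin, eased up and let go.

**Last checks:**
- **Lock:** after release, the scene picture shows the cap level, with the pin lying across the slot, about 80–90° from the slot's direction. The top view was mostly hidden by the arm, so it could not confirm this.
- **Bystanders:** the spare ring, wrench and brush look unmoved, and the gripper is clear of everything.

**Readings that disagreed:**
- **Gripper width:** it read 48–50 mm on the 52 mm parts.
- **Fingertips:** on the first bearing grip they touched the table about 2 mm higher than `arm.nose_length` implies.
- **Side forces:** these reached about 5 N while fitting the spacer and the retainer.
- **Spring force:** it dropped from 10.5 to 8 N during the turn, so the retainer may have slipped slightly in the grip.

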